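# Close the parts cabinet's shutter with the hook pole

## Task

Close the dust shutter of the sloping parts cabinet with the hook pole: lift the pole from its rack, drop its hook into the ring on the shutter, and draw the shutter gently down the slope until its spring catch snaps over and holds it; then unhook the pole and lay it back in both forks of its rack. The catch is set a little differently every day, so feel for it and stop pulling once it has snapped: just beyond is a hard stop, and more than 22 N between pole and shutter bends the ring. Move the shutter with the pole only, and leave the open parts box, the roll of tape and the flange where they are.

Things in the scene. Friction and masses are not known exactly. Their poses are not given: they have to be found in the camera images.
- cabinet: Fixed grey steel parts cabinet, 320 deep x 300 wide x 290 mm high at the back, standing on the bench; origin at the centre of its underside, x pointing away from its low front to its high back, z up. Its front slopes at 0.61 rad (35 degrees), rising along +x. Its side cheeks do not rise above the shutter.
- shutter (a joint): Travel (m) of the white steel shutter (165 x 220 mm) down the slope, along the cabinet's -x: 0 = up; a spring draws it back up (2 to 5 N) unless latched. Ending somewhere at 0.09 to 0.11 (hand-set) it rides over a spring catch: the level pull climbs over about 10 mm from 4-7 N to 10-16 N, then drops suddenly; the shutter then stays down by itself at 0.095 to 0.115. Hard stop 4 mm beyond.
- ring (a point): Centre of the steel ring fixed to the shutter, lying level: bar 6 mm thick, hole 25 mm across. It is 38 mm plumb above the shutter's face and is carried by an 8 mm stalk at its far (cabinet +x) side; it moves with the shutter.
- pole_grip (a point): Grip point on the axis of the hook pole's wooden handle (pole loose, 0.2 kg), a bar 180 long x 20 wide x 24 mm high that reaches from 100 mm behind this point to 80 mm ahead; x along the pole towards the hook, z up as it lies in the rack. Grip it here, across its 20 mm width.
- hook (a point): On the 8 mm thick steel hook at the pole's end, 120 mm ahead of the grip point and 18 mm below its axis, where the ring's bar should bear. The hook goes straight down from the pole's axis for 26 mm, then bends back 6 mm towards the handle; its lowest point is 41 mm below the axis.
- rack: Fixed pole rack: wooden base 180 x 80 x 12 mm with two steel forks at x = -75 and +60 mm; origin at the centre of its underside, x along the pole. The handle rests in the forks with its axis 72 mm above the bench, its grip point over the rack's origin, hook end towards +x, hook downwards. The forks are 25 mm wide inside, flaring to 48 mm at their tops, 89 mm high.
- parts_box: Open cardboard box 160 x 120 x 70 mm high standing on the bench; bystander, origin at the centre of its underside.
- tape: Roll of tape lying flat, 100 mm across, 25 mm high; bystander, origin at the centre of its underside.
- flange: Dark steel ring flange lying flat, 84 mm across, 18 mm high; bystander, origin at the centre of its underside.
Things that resemble listed ones, but are neither listed nor needed, are in the scene too. Of the things that look like the part that bears pole_grip, the largest one is meant.

How it is judged:
By the outcome, as a careful person would: the job done as asked, in the order asked, and still so for the second after the job is handed in, with the robot touching nothing.
It also fails if it takes over 72 s, if anything falls off the work surface, if the arm or the gripper's body presses on something with over 40 N, if the wrist force passes 120 N, or if a joint passes its speed limit or range.

## Robot

A 7-joint arm with a two-finger parallel gripper is mounted at the origin on the work surface. World frame = base frame: x ahead of the robot, y to its left, z up, the work surface at z = 0. Lengths are in m, angles in rad, forces in N, time in s.
With the tool pointing down it reaches from about 0.375 to 0.925 m from the base axis. Payload 3.1 kg.
Tool frame: the origin (TCP) lies on the centre line of the jaws, within the pads' length; the fingertips stand bot.tip_extent ahead of it and the grasp point (between the pads) is the TCP (bot.tip_extent is the distance from the TCP to the fingertips, in m); z points along the fingers, y is the direction in which the jaws open and shut (so a half turn about z gives the same grasp; the last joint's range is limited). The gripper opens to 85 mm and grips with 20 to 120 N. Pads are 22 mm wide; open, the fingers measure 114 mm over their backs; the gripper's body (76 mm by 85 mm) begins 54 mm behind the grasp point. The pads swing forward as they close: fully open they stand 13 mm farther back than shut.
Start: joints at [-1.394, 0.383, 0.044, 1.598, -0.018, 1.161, -0.05], TCP at [0.176, 0.626, 0.25] pointing down, gripper open.
Joint ranges: [-2.61, 2.61], [-0.41, 2.15], [-1.48, 1.57], [0, 2.5], [-1.57, 4.71], [0.05, 1.97], [-2.85, 2.85]. Speed limits (rad/s): [2.79, 2.79, 3.14, 3.14, 3.14, 3.14, 3.14].

## Interface

Orientations are given as a unit quaternion [w, x, y, z].
In Python, from bench import bot gives the robot as it stands. Calls block until the motion is done:
- bot.move_ptp(position, orientation): joint-space move of the TCP to a pose.
- bot.line_to(position, vel=0.15, attitude=None): straight line of the TCP; attitude=None keeps the orientation; vel is the mean speed in m/s.
- bot.set_joints(angles): joint-space move.
- bot.move_gripper(opening): finger opening in m; the grip force is fixed at half the most; returns when the fingers have stopped.
- bot.dwell(seconds).
- bot.ik(position, orientation): joint angles nearest the present ones, or None.
- bot.snapshot(name): name is "scene" or "top"; returns a dict with "pixels" (420x560x3 uint8, blue, green, red), "fx", "fy", "cx", "cy" (pixels), "k1" (the pictures are not rectified: a ray, as slopes to the right and down, at radius r is drawn at 1 + k1 r^2 times it, then the intrinsics apply), "extrinsics" (4x4, takes a point from camera to world coordinates). Camera axes: x right, y down, z forward; pixel columns grow to the right and rows downward; lengths in m; the calibration is good to about 2 mm. A picture is of the moment at which its call begins. There is no depth.
A pose or a line that the arm cannot do raises bot.IKError and nothing moves.
- bot.hand_in(): hands the job in, once; it reports no verdict.
Readings, each from a call of its own:
- bot.read_time_s(): time.
- bot.read_joints(): joint angles.
- bot.read_joint_vel(): joint speeds.
- bot.read_joint_efforts(): joint torques, N m.
- bot.read_position(): TCP position.
- bot.read_eef_rot(): TCP orientation.
- bot.read_ft_force(): force on the tool from outside, world axes, zero at the start.
- bot.read_ft_torque(): the same for the moment, N m.
- bot.read_grip_width(): finger opening in m.
Only numpy, scipy, OpenCV 4.12 (cv2) and the standard library are available. Lean on these libraries where they do the work, as an engineer would, in place of code of your own. Each camera call takes 0.05 s, during which the arm holds its last target. There are 200 camera calls.

## Working session

There is one attempt and no reset: what is moved stays moved. The work goes in short steps, each a Python script; the robot and the scene stay as the last script left them, time stands still between calls to the robot, and variables do not carry over. Pictures are saved under pics/ and viewed, about 8 in all and at most 12, crops included, and the job is handed in when it is done.

```bash
mkdir -p pics; cat > h.py <<'E'
import numpy as np, cv2
from bench import bot
def snap(name,fn=None):
    s=bot.snapshot(name)
    if fn: cv2.imwrite('pics/'+fn,s['pixels'])
    return s
def project(s,P):
    P=np.atleast_2d(P); T=np.linalg.inv(s['extrinsics']); c=P@T[:3,:3].T+T[:3,3]
    u=c[:,:2]/c[:,2:]; r2=(u**2).sum(1,keepdims=True); u=u*(1+s['k1']*r2)
    return u*[s['fx'],s['fy']]+[s['cx'],s['cy']]
def ray(s,px):
    d=(np.array(px,float)-[s['cx'],s['cy']])/[s['fx'],s['fy']]; u=d.copy()
    for _ in range(20): u=d/(1+s['k1']*(u@u))
    E=np.array(s['extrinsics']); v=E[:3,:3]@np.array([u[0],u[1],1]); return E[:3,3],v/np.linalg.norm(v)
def at_z(s,px,z):
    o,v=ray(s,px); return o+v*(z-o[2])/v[2]
E
python3 - <<'E'
from h import *
import pickle
d={}
for n in('scene','top'):
    s=snap(n,n+'0.png'); d[n]=s; print(n,s['fx'],s['cx'],s['cy'],s['k1'],np.round(s['extrinsics'],3).tolist())
pickle.dump(d,open('s0.pkl','wb')); print(bot.tip_extent,bot.read_eef_rot(),bot.read_position())
E
```

```text
scene 477.8181099059234 279.9584875403365 213.73282883576056 -0.13938243352050567 [[-0.541, 0.547, -0.639, 1.333], [0.841, 0.338, -0.423, 0.595], [-0.015, -0.766, -0.642, 1.042], [0.0, 0.0, 0.0, 1.0]]
top 529.8222597896307 283.8968772924265 207.01090214658592 -0.008529825271113114 [[0.017, -0.989, 0.146, 0.25], [-1.0, -0.016, 0.009, -0.009], [-0.006, -0.146, -0.989, 1.55], [0.0, 0.0, 0.0, 1.0]]
0.019 [-9.39398956e-05  1.36938985e-01  9.90578750e-01 -1.20226645e-03] [0.17617737 0.62483364 0.24899654]
```

View pics/scene0.png

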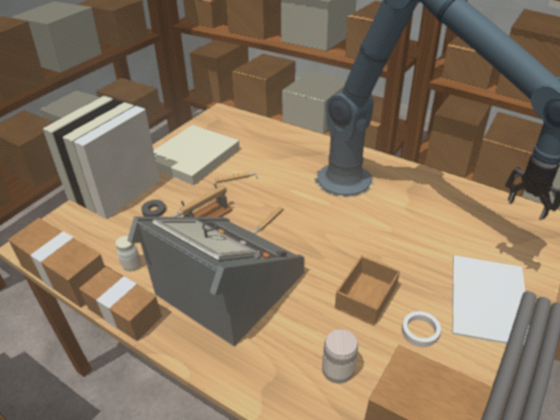

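View pics/top0.png

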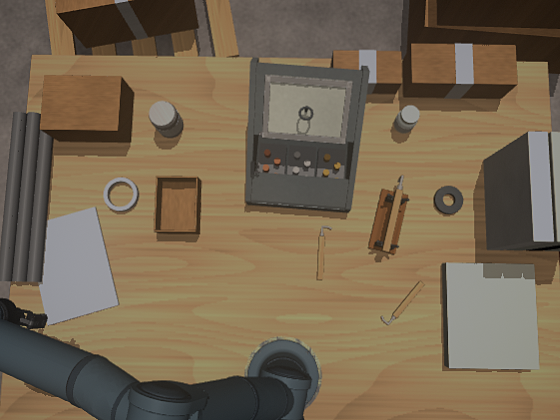

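Scene view: the cabinet is at about (220,265), with the rack and pole partly hidden behind it at (205,208). Top view: the cabinet is at (305,137) with its ring at (306,114). Three things look like poles: (390,217) in the brown rack, (322,252) loose and (403,303) loose. The one in the rack is the largest and lies in the forks, so it fits. I'll confirm that in an enlarged crop.

```bash
python3 - <<'E'
import cv2,numpy as np
t=cv2.imread('pics/top0.png')
a=cv2.resize(t[165:265,350:430],None,fx=5,fy=5,interpolation=cv2.INTER_CUBIC)
b=cv2.resize(t[55:215,240:375],(400,474),interpolation=cv2.INTER_CUBIC)
c=np.zeros((500,800,3),np.uint8); c[:,:400]=a; c[:474,400:]=b
cv2.imwrite('pics/crop0.png',c)
E
```

```text
(no output)
```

View pics/crop0.png

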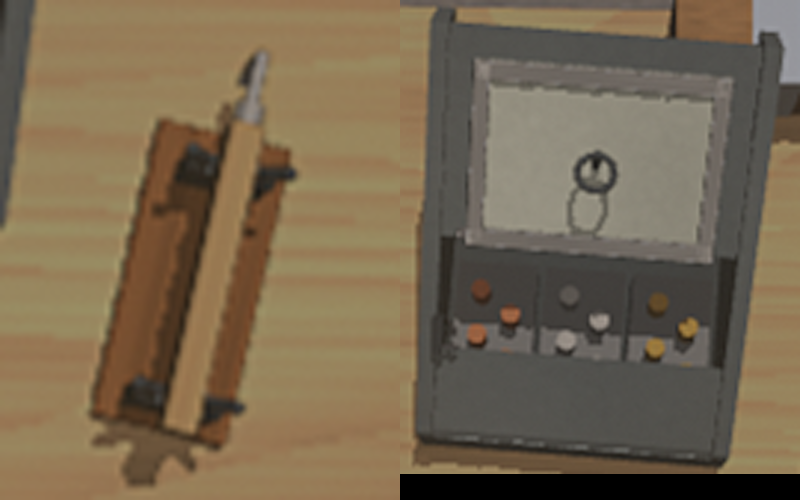

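The crop confirms it: the racked pole is long, with its handle axis running from about (386.6,251) to (399.6,188.6) in top-view pixels and its hook beyond that at the top. The ring is at about (305.5,112.8). Next I compute positions and get an enlarged scene view so I can triangulate the ring.

```bash
python3 - <<'E'
from h import *
import pickle
d=pickle.load(open('s0.pkl','rb'));t=d['top'];s=d['scene']
f=lambda c:np.array([(c[0]+.5)/5-.5+350,(c[1]+.5)/5-.5+165])
A=at_z(t,f((248,118)),.084);B=at_z(t,f((183,430)),.084)
print('pole',A,B,np.linalg.norm(A-B),'yaw',np.arctan2(*(A-B)[[1,0]]), 'grip',B+(A-B)*100/180)
g=lambda c:np.array([(c[0]-400+.5)/2.963-.5+240,(c[1]+.5)/2.963-.5+55])
for n,c,z in [('BL',(443,10),.29),('BR',(770,34),.29),('FL',(417,437),.066),('FR',(722,462),.066)]:
    print(n,at_z(t,g(c),z))
R=g((595,172)); print('ring px',R)
for z in (.2,.22,.24,.26,.28): P=at_z(t,R,z); print(z,P,project(s,P))
cv2.imwrite('pics/crop1.png',cv2.resize(s['pixels'][175:345,110:320],None,fx=3.5,fy=3.5,interpolation=cv2.INTER_CUBIC))
E
```

```text
pole [ 0.52520706 -0.3188247   0.084     ] [ 0.34955231 -0.2804462   0.084     ] 0.17979849720325916 yaw -0.2151078933877691 grip [ 0.44713829 -0.30176759  0.084     ]
BL [0.812838   0.08322386 0.29      ]
BR [ 0.79548395 -0.19337324  0.29      ]
FL [0.48134635 0.1135229  0.066     ]
FR [ 0.46194357 -0.17811239  0.066     ]
ring px [305.48042524 112.71802227]
0.2 [ 0.70237056 -0.0497781   0.2       ] [[206.26713092 246.13146893]]
0.22 [ 0.69567266 -0.04917621  0.22      ] [[207.2110542 238.9769988]]
0.24 [ 0.68897477 -0.04857432  0.24      ] [[208.17427142 231.71111599]]
0.26 [ 0.68227687 -0.04797242  0.26      ] [[209.15713203 224.33268796]]
0.28 [ 0.67557897 -0.04737053  0.28      ] [[210.15998747 216.84063369]]
```

View pics/crop1.png

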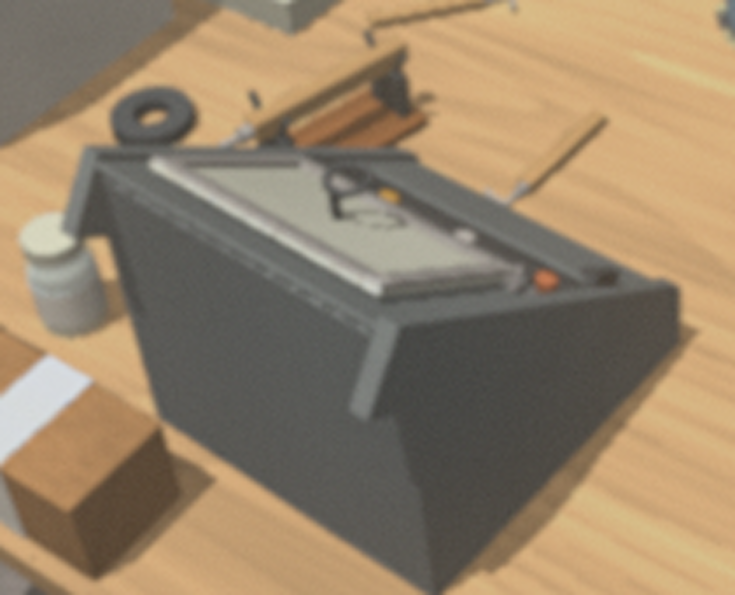

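In the scene crop the ring's ellipse is centred at about (348,182), which is scene pixel (209.3,226.9). Triangulating with the top view gives the ring at about (0.684,-0.048,0.254). This agrees with the slope geometry and with the cabinet centreline at yaw about -0.066. The pole's handle length measures 179.8 mm against the given 180. Now I grasp it.

```bash
cat >> h.py <<'E'
from scipy.spatial.transform import Rotation as Rn
def quat(psi,pitch=0.0):
    # tool down, tool x opposite to pole; psi = yaw of the pole (towards the hook)
    p=psi+np.pi
    M=np.array([[np.cos(p),np.sin(p),0],[np.sin(p),-np.cos(p),0],[0,0,-1]])
    q=Rn.from_matrix(M).as_quat(); return np.array([q[3],q[0],q[1],q[2]])
PY=-0.215; GR=np.array([.4471,-.3018,.072]); CY=-0.066
RING=np.array([.6843,-.048,.254])
def st(msg=''):
    print(msg,'t',round(bot.read_time_s(),2),'p',np.round(bot.read_position(),4),'F',np.round(bot.read_ft_force(),2),'w',round(bot.read_grip_width(),4))
E
python3 - <<'E'
from h import *
p=np.array(bot.read_position())
bot.line_to([p[0],p[1],.40],vel=.3); st('up')
q=quat(PY); print(bot.ik([*GR[:2],.072],q))
bot.move_ptp([*GR[:2],.35],q); st('above')
bot.line_to([*GR[:2],.16],vel=.25); st('near')
bot.line_to(GR,vel=.1); st('at')
snap('scene','g_s.png');snap('top','g_t.png')
bot.move_gripper(.0); st('gripped')
bot.line_to(GR+[0,0,.03],vel=.08); st('lift')
a=snap('scene','l_s.png');b=snap('top','l_t.png')
A=a['pixels'][130:260,130:310];B=b['pixels'][150:280,330:470]
cv2.imwrite('pics/lift.png',np.hstack([cv2.resize(A,(440,520*440//720*1+0),interpolation=2)[:317],cv2.resize(B,(341,317),interpolation=2)]))
E
```

```text
up t 0.75 p [0.1762 0.6248 0.4005] F [-0.39  0.05 -0.75] w 0.0857
[ 0.47944313  0.41114737  0.0439412   1.99266475 -0.02608774  0.73830363
  1.89481964]
above t 4.12 p [ 0.4478 -0.3009  0.35  ] F [0.11 0.03 0.47] w 0.0857
near t 5.03 p [ 0.4483 -0.3023  0.1612] F [-1.03  0.65  0.07] w 0.0854
at t 6.07 p [ 0.4478 -0.3022  0.0727] F [-0.42 -0.41  0.29] w 0.0854
gripped t 6.78 p [ 0.4473 -0.302   0.0723] F [-0.29  0.53  1.17] w 0.019
lift t 7.31 p [ 0.4474 -0.3019  0.1027] F [ 0.14  0.39 -3.28] w 0.0196
```

View pics/lift.png

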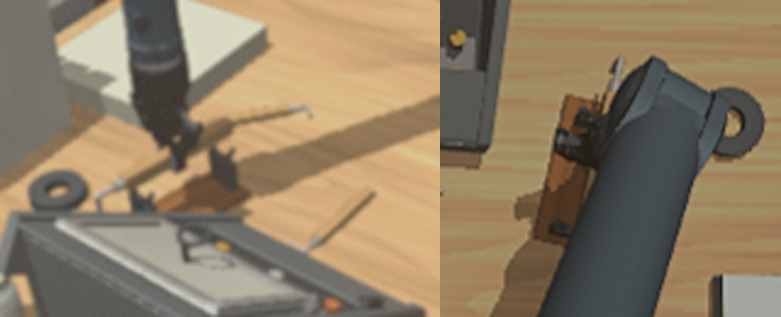

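The pole is gripped (width 19.6 mm) and lifted, with a load of about 3 N. In the left panel it hangs level, with the hook at about (105,190). Next I move it above the ring and check alignment in both cameras.

```bash
python3 - <<'E'
from h import *
import pickle
bot.line_to(GR+[0,0,.33],vel=.3)
u=np.array([np.cos(CY),np.sin(CY),0])
T=RING+u*(-.117); T[2]=.345
bot.move_ptp(T,quat(CY)); st('above ring')
bot.line_to([T[0],T[1],.318],vel=.1); bot.dwell(.2); st('low')
print(bot.read_joints())
d={n:snap(n,'r_'+n+'.png') for n in('scene','top')}; pickle.dump(d,open('s1.pkl','wb'))
p=np.array(bot.read_position())
H=np.array([p+u*.12+[0,0,-z] for z in(0,.041)]); print(project(d['scene'],H),project(d['top'],H),project(d['scene'],RING),project(d['top'],RING))
c=project(d['scene'],H).mean(0).astype(int);e=project(d['top'],H).mean(0).astype(int); print(c,e)
cr=lambda s,c:cv2.resize(s['pixels'][c[1]-28:c[1]+32,c[0]-20:c[0]+20],(400,600),interpolation=cv2.INTER_CUBIC)
cv2.imwrite('pics/ab.png',np.hstack([cr(d['scene'],c),cr(d['top'],e)]))
E
```

```text
above ring t 9.68 p [ 0.5674 -0.0433  0.345 ] F [ 0.06 -0.22 -2.29] w 0.0193
low t 10.3 p [ 0.5681 -0.0405  0.319 ] F [-0.18  1.37 -1.84] w 0.0193
[ 0.17522536  0.18726782 -0.20048244  1.70657701  0.03924116  1.24983462
  1.47025611]
[[204.9863404  207.25263185]
 [206.90454508 220.12338099]] [[306.41855278 102.73661766]
 [305.83377923 108.33278587]] [[208.90396386 226.58255752]] [[305.42020568 112.71192154]]
[205 213] [306 105]
```

View pics/ab.png

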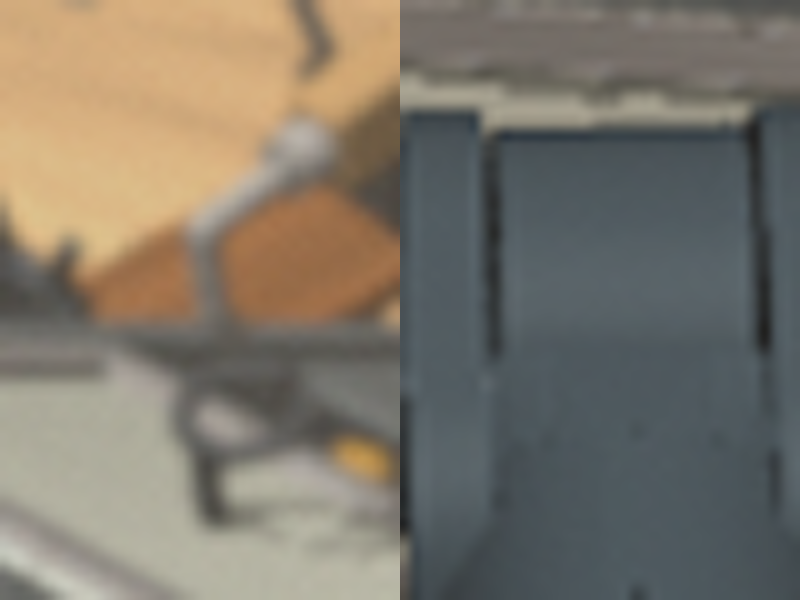

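The scene crop shows the hook's elbow at about (205.0,208.5), against a predicted (205.0,207.3), with the ring below it. In the top view the wrist hides both. I refine the ring centre by fitting its circle to both start pictures, then check the overlay.

```bash
python3 - <<'E'
from h import *
import pickle
from scipy.optimize import minimize
d=pickle.load(open('s0.pkl','rb'));d1=pickle.load(open('s1.pkl','rb'))
a=np.linspace(0,2*np.pi,72,endpoint=False)
circ=lambda c,r:np.c_[c[0]+r*np.cos(a),c[1]+r*np.sin(a),np.full(72,c[2])]
G={n:cv2.GaussianBlur(cv2.cvtColor(d[n]['pixels'],6).astype(np.float32),(0,0),.7) for n in d}
def smp(n,P):
    q=project(d[n],P).astype(np.float32); return cv2.remap(G[n],q[:,0].reshape(-1,1),q[:,1].reshape(-1,1),1)
def cost(c,ns=('scene','top')):
    # dark bar; brighter hole
    return sum(smp(n,circ(c,.0155)).mean()-.3*smp(n,circ(c,.006)).mean()-.3*smp(n,circ(c,.024)).mean() for n in ns)
best=min(((cost(RING+np.array([x,y,z])),x,y,z) for x in np.arange(-.012,.0121,.002) for y in np.arange(-.01,.0101,.002) for z in np.arange(-.014,.0141,.002)))
r=minimize(cost,RING+best[1:],method='Nelder-Mead',options=dict(initial_simplex=[RING+np.array(best[1:])+np.array(v)*.002 for v in([0,0,0],[1,0,0],[0,1,0],[0,0,1])]))
print(best,r.x,r.fun); c=r.x
t=min(((cost([c[0]+x,c[1]+y,c[2]],('top',)),x,y) for x in np.arange(-.008,.0081,.001) for y in np.arange(-.008,.0081,.001)));print('top only',t)
def ov(s,P,k,cen,H=None):
    w,h=24,30
    x0,y0=int(cen[0])-w//2,int(cen[1])-h//2
    im=cv2.resize(s['pixels'][y0:y0+h,x0:x0+w],None,fx=11,fy=11,interpolation=cv2.INTER_CUBIC)
    for Q,col in P:
        q=((project(s,Q)-[x0,y0]+.5)*11-.5).astype(int)
        cv2.polylines(im,[q],False,col,1)
    return im
C=[(circ(c,.0125),(0,255,0)),(circ(c,.0185),(0,0,255))]
p=np.array([.5681,-.0405,.319]);u=np.array([np.cos(CY),np.sin(CY),0]);z=np.array([0,0,1.])
hk=[([p+u*.08,p+u*.12,p+u*.12-z*.026,p+u*.114-z*.037],(255,0,255))]
hk=[(np.array(hk[0][0]),hk[0][1])]
e=project(d['scene'],c)[0];f=project(d['top'],c)[0]
cv2.imwrite('pics/fit.png',np.hstack([ov(d['scene'],C,0,e),ov(d['top'],C,0,f),ov(d1['scene'],C[1:]+hk,0,e-[2,8])]))
E
```

```text
(np.float32(26.705826), np.float64(0.0), np.float64(0.0), np.float64(0.0)) [ 0.68350421 -0.04887381  0.25350788] 24.557464599609375
top only (np.float32(-3.1527634), np.float64(0.0), np.float64(0.0))
```

View pics/fit.png

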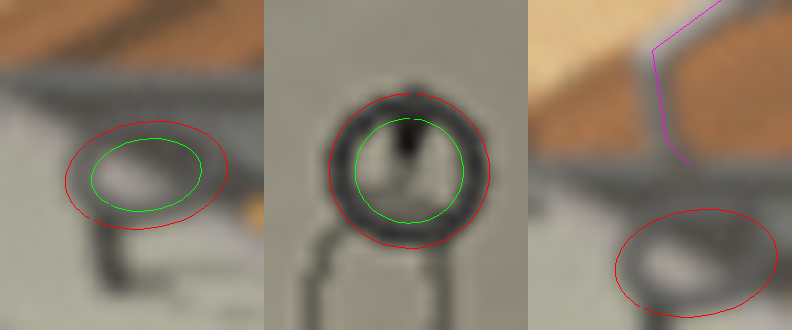

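The overlay fits well. Red and green circles lie on the ring's outer and inner edges in both views, giving the ring at (0.6835,-0.0489,0.2535), and the predicted hook line lies on the hook. Now I lower it with force checks and take up the slack level.

```bash
cat >> h.py <<'E'
RING=np.array([.6835,-.0489,.2535]); u=np.array([np.cos(CY),np.sin(CY),0]); SL=-u*.8192-np.array([0,0,.5736])
def F(n=8):
    f=np.mean([bot.read_ft_force() for _ in range(n)],0); return np.array([f@u, f@[-u[1],u[0],0], f[2]])
E
python3 - <<'E'
from h import *
T=RING-u*.1175
bot.line_to([T[0],T[1],.319],vel=.05); bot.dwell(.3); f0=F(); st('over'); print(f0)
for z in np.arange(.309,.270,-.0095):
    bot.line_to([T[0],T[1],z],vel=.05); f=F()-f0; print(round(z,4),f.round(2))
    if f[2]>5 or abs(f[0])>5: print('CONTACT'); break
else:
    z=.2715; bot.line_to([T[0],T[1],z],vel=.05); bot.dwell(.2); f0=F(); st('in')
    np.save('f0.npy',f0)
    for s in np.arange(.002,.0161,.002):
        bot.line_to([*(T-u*s)[:2],z],vel=.03); f=F()-f0; print('s',round(s,3),f.round(2))
        if f[0]>2.5: break
st('end')
a=snap('scene','in_s.png')
e=project(a,RING)[0].astype(int)
cv2.imwrite('pics/in.png',cv2.resize(a['pixels'][e[1]-40:e[1]+30,e[0]-40:e[0]+50],None,fx=7,fy=7,interpolation=2))
E
```

```text
over t 10.95 p [ 0.5663 -0.0411  0.319 ] F [ 0.47  0.27 -2.83] w 0.0189
[ 0.45174652  0.2995159  -2.83108664]
0.309 [-1.54  0.38 -0.25]
0.2995 [-0.55 -0.46  0.55]
0.29 [0.41 0.05 0.12]
0.2805 [ 0.17 -0.67  0.13]
0.271 [-0.74 -0.48  0.51]
in t 13.12 p [ 0.5663 -0.0412  0.2716] F [-0.1   0.06 -3.54] w 0.0191
s 0.002 [-0.66 -0.1   1.63]
s 0.004 [0.23 0.27 1.32]
s 0.006 [ 0.13 -0.19  2.47]
s 0.008 [0.46 0.04 1.21]
s 0.01 [-0.1   0.36  1.09]
s 0.012 [ 2.32 -0.31  0.38]
s 0.014 [4.5  0.56 1.25]
end t 14.87 p [ 0.5533 -0.0399  0.272 ] F [ 4.42  0.33 -2.29] w 0.0196
```

View pics/in.png

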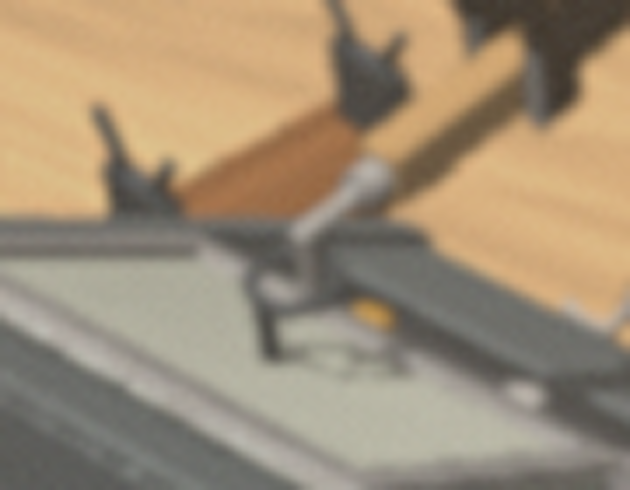

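The hook is inside the ring (crop, about (300,285)) and contact came at 12 mm of slack, as predicted, with about 4.5 N of spring force. Now I pull down the slope, watching for the catch.

```bash
cat > pull.py <<'E'
from h import *
f0=np.load('f0.npy'); P0=RING-u*(.1175+.0115); P0[2]=.2715
def go(q,vel): bot.line_to(P0+SL*q,vel=vel); return F()-f0
E
python3 - <<'E'
from pull import *
pk=0; snapd=False
for q in np.r_[np.arange(.008,.0721,.008),np.arange(.074,.1211,.0015)]:
    f=go(q,.05 if q<.073 else .02)
    p=np.array(bot.read_position()); print(round(q,4),f.round(2),'lag',((P0+SL*q-p)@SL*1e3).round(1),round(bot.read_time_s(),2))
    if q<.073 and f[0]>10 or f[0]>18.5 or f[2]<-12 or f[2]>12: print('STOP');break
    if pk>8.5 and f[0]<pk-4: print('SNAP');break
    pk=max(pk,f[0])
    if bot.read_time_s()>45: break
st('end')
a=snap('scene','pl_s.png')
cv2.imwrite('pics/pl.png',cv2.resize(a['pixels'][180:290,140:290],None,fx=5,fy=5,interpolation=2))
E
```

```text
0.008 [3.15 0.88 0.47] lag -0.1 15.19
0.016 [2.29 1.85 1.98] lag -0.4 15.5
0.024 [3.53 2.36 0.99] lag -0.2 15.81
0.032 [2.85 1.17 1.66] lag -0.1 16.12
0.04 [3.21 2.18 1.56] lag -0.1 16.43
0.048 [4.03 1.51 1.82] lag 0.1 16.73
0.056 [3.45 2.23 1.53] lag 0.1 17.04
0.064 [3.63 2.11 1.52] lag 0.1 17.35
0.072 [4.59 2.12 1.81] lag 0.2 17.66
0.074 [4.28 2.78 2.1 ] lag 0.7 17.91
0.0755 [4.91 2.43 2.49] lag 0.9 18.16
0.077 [5.08 2.69 1.37] lag 1.0 18.41
0.0785 [5.39 2.42 1.64] lag 1.0 18.66
0.08 [4.45 2.42 1.88] lag 1.1 18.91
0.0815 [4.88 2.19 0.99] lag 1.1 19.16
0.083 [5.1  2.95 2.99] lag 1.1 19.41
0.0845 [4.54 1.61 2.43] lag 1.2 19.66
0.086 [5.11 2.01 2.1 ] lag 1.2 19.91
0.0875 [4.89 2.56 2.04] lag 1.2 20.16
0.089 [5.75 2.54 1.47] lag 1.3 20.41
0.0905 [6.23 1.79 1.56] lag 2.1 20.66
0.092 [7.13 2.47 1.02] lag 3.0 20.91
0.0935 [8.66 1.84 1.13] lag 4.0 21.16
0.095 [9.55 1.93 1.61] lag 4.9 21.41
0.0965 [11.05  2.17  1.98] lag 5.4 21.66
0.098 [11.25  2.46  2.93] lag 5.7 21.91
0.0995 [11.41  1.66  1.93] lag 6.0 22.16
0.101 [10.79  1.6   1.34] lag 6.3 22.41
0.1025 [11.85  1.61  1.04] lag 7.0 22.66
0.104 [12.39  2.33  3.04] lag 7.5 22.91
0.1055 [6.04 2.14 0.73] lag 2.6 23.16
SNAP
end t 23.16 p [ 0.4708 -0.0348  0.2123] F [ 6.07  1.8  -2.82] w 0.0191
```

View pics/pl.png

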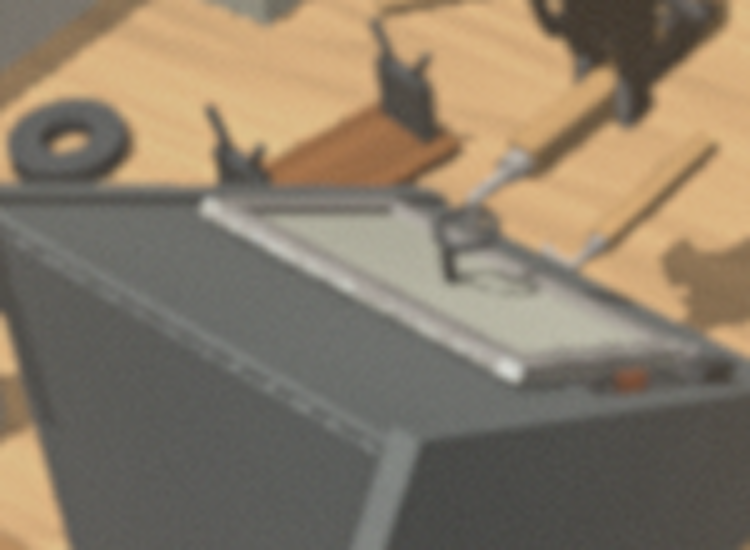

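The force peaked at 12.4 N, then suddenly dropped to 6 N with the TCP jumping about 5 mm, at travel of roughly 0.103. In the picture the shutter is down and the hook is still in the ring at about (470,228). I stop pulling and ease back level to test the latch: the force should vanish.

```bash
python3 - <<'E'
from pull import *
p=np.array(bot.read_position()); c=P0+SL*.1055; z=p[2]
print('start',p.round(4),c.round(4))
for s in np.arange(.0015,.0151,.0015):
    g=c+u*s; bot.line_to([g[0],g[1],z],vel=.03); f=F()-f0; q=np.array(bot.read_position()); print(round(s,4),f.round(2),'moved',round((q-p)@u*1e3,1),round((q-p)[2]*1e3,1))
bot.dwell(.2); print((F()-f0).round(2)); st()
a=snap('scene','bk_s.png')
cv2.imwrite('pics/bk.png',cv2.resize(a['pixels'][180:290,140:290],None,fx=5,fy=5,interpolation=2))
E
```

```text
start [ 0.4705 -0.0348  0.212 ] [ 0.4685 -0.0347  0.211 ]
0.0015 [4.7  3.38 1.4 ] moved 0.5 0.5
0.003 [5.01 1.1  1.78] moved 1.4 0.1
0.0045 [2.84 0.57 1.09] moved 1.9 -0.5
0.006 [1.13 0.3  1.83] moved 2.5 -0.9
0.0075 [0.24 0.16 1.28] moved 5.0 -0.4
0.009 [0.03 0.3  1.25] moved 7.1 0.0
0.0105 [-0.42 -0.05  1.37] moved 8.7 0.0
0.012 [-0.54  0.2   1.93] moved 10.2 0.0
0.0135 [-0.71 -0.54  1.08] moved 11.7 0.0
0.015 [ 0.24 -0.    0.78] moved 13.2 0.0
[ 0.43 -0.31  1.02]
 t 25.91 p [ 0.4835 -0.0357  0.212 ] F [ 0.3  -0.28 -2.52] w 0.0191
```

View pics/bk.png

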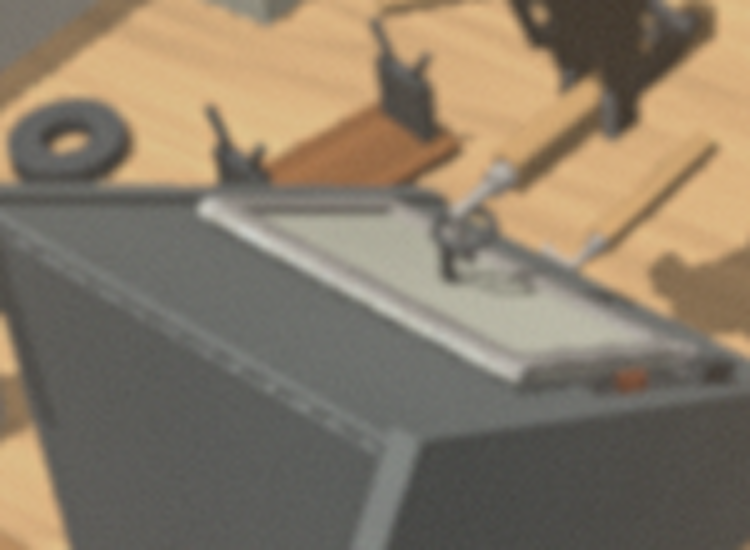

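The latch holds: the force fell to zero while the hook moved freely 11 mm, and the shutter edge and stalk are where they were (stalk foot at about (447,275) in both pictures). The hook is now centred in the hole, so I lift it out and return to the exact pose of the earlier lift. Comparing the two pictures will show any pole slip in the grip.

```bash
python3 - <<'E'
from pull import *
p=np.array(bot.read_position())
for k in range(1,6):
    bot.line_to(p+[0,0,.011*k],vel=.06); f=F()-f0; print(k,f.round(2))
    if f[2]<-5 or abs(f[0])>5: print('CATCH'); raise SystemExit
bot.line_to([p[0],p[1],.38],vel=.3)
bot.move_ptp([*GR[:2],.38],quat(PY)); st('above rack')
bot.line_to([*GR[:2],.18],vel=.25)
bot.line_to(GR+[0,0,.03],vel=.08); bot.dwell(.5); st('30 over')
a=snap('scene','l2_s.png'); old=cv2.imread('pics/l_s.png')
L=np.hstack([cv2.resize(i[150:230,140:260],None,fx=3.3,fy=4,interpolation=2) for i in(old,a['pixels'])])
cv2.imwrite('pics/cmp.png',L)
for nm,(y0,y1,x0,x1) in dict(hook=(190,222,165,195),tail=(165,190,220,262)).items():
    g=[cv2.cvtColor(i,6)[y0:y1,x0:x1].astype(np.float32) for i in(old,a['pixels'])]
    print(nm,cv2.phaseCorrelate(g[0],g[1],cv2.createHanningWindow((x1-x0,y1-y0),cv2.CV_32F)))
E
```

```text
1 [-0.35  0.46  1.31]
2 [0.46 0.67 1.13]
3 [ 0.   -0.45  0.89]
4 [0.12 0.4  0.13]
5 [-0.67 -0.33  1.65]
above rack t 29.19 p [ 0.4482 -0.2991  0.3792] F [-0.15  0.83 -1.96] w 0.0192
30 over t 31.77 p [ 0.4471 -0.3018  0.1021] F [-0.48 -0.66 -1.69] w 0.019
hook ((0.0536517687610214, 0.15973158758843198), 0.8641932611664136)
tail ((0.6685596707644486, 0.5367400882026594), 0.9519810515509711)
```

View pics/cmp.png

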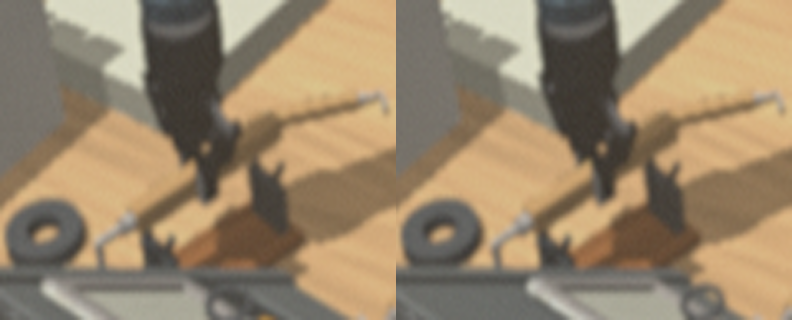

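The two frames match within about half a pixel (hook (98,240) against (494,240) with the 396 panel offset), so the pole hasn't slipped. I lower it, release, retreat and check.

```bash
python3 - <<'E'
from h import *
f0=F()
for z in(.09,.08,.0755,.0725):
    bot.line_to([*GR[:2],z],vel=.05); print(z,(F()-f0).round(2))
bot.dwell(.3); st('down'); print((F()-f0).round(2))
bot.move_gripper(.085); bot.dwell(.3); st('open')
bot.line_to([*GR[:2],.17],vel=.12); bot.line_to([*GR[:2],.36],vel=.3)
q=np.array(bot.read_joints()); q[0]-=1.0 ; 
bot.move_ptp([.15,.45,.40],quat(1.0)) ; bot.dwell(.3); st('away')
s=snap('scene','f_s.png');t=snap('top','f_t.png')
t0=cv2.imread('pics/top0.png');s0=cv2.imread('pics/scene0.png')
r=lambda i,y0,y1,x0,x1,w,h:cv2.resize(i[y0:y1,x0:x1],(w,h),interpolation=2)
top=np.hstack([r(t['pixels'],165,265,350,430,240,300),r(t0,165,265,350,430,240,300),r(t['pixels'],55,215,240,375,253,300)])
cv2.imwrite('pics/fin.png',np.vstack([top,r(s['pixels'],150,320,110,436,733,300)]))
# bystanders: shift of picture patches
for n,(x,y) in dict(box=(178,205),tape=(121,194),flange=(448,200),pole=(392,215)).items():
    g=[cv2.cvtColor(i,6)[y-32:y+32,x-32:x+32].astype(np.float32) for i in(t0,t['pixels'])]
    print(n,np.round(cv2.phaseCorrelate(*g,cv2.createHanningWindow((64,64),cv2.CV_32F))[0],2),np.abs(g[0]-g[1]).mean().round(2))
E
```

```text
0.09 [-0.36 -0.05  1.26]
0.08 [0.03 0.37 1.14]
0.0755 [-0.23  1.39  1.  ]
0.0725 [-0.56  0.86 -0.09]
down t 33.36 p [ 0.4471 -0.3018  0.0725] F [-0.39  1.07 -2.4 ] w 0.0192
[-0.    1.76  0.92]
open t 34.31 p [ 0.4471 -0.3018  0.0725] F [0.1  0.06 0.28] w 0.0848
away t 39.21 p [0.1503 0.4499 0.4   ] F [ 0.15 -0.39  0.31] w 0.0852
box [ 0.05 -0.05] 0.21
tape [ 0.03 -0.  ] 0.19
flange [-0.01 -0.02] 0.2
pole [ 0.06 -0.02] 0.54
```

View pics/fin.png

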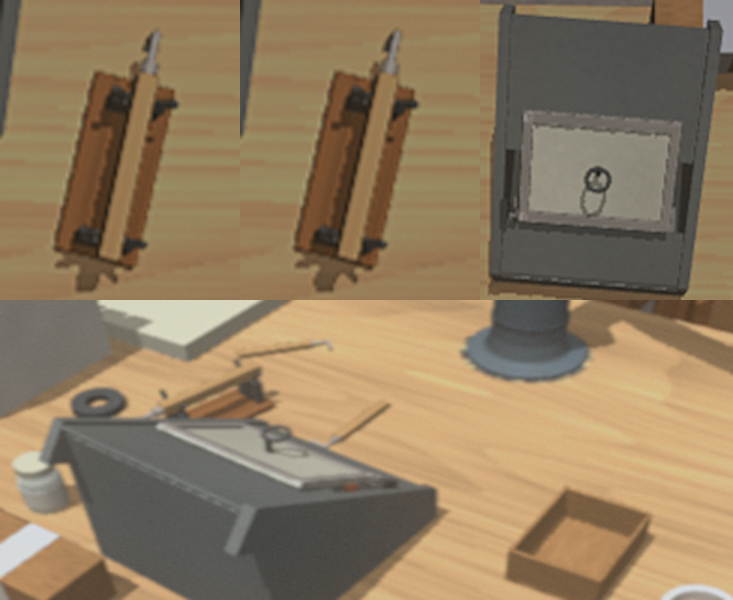

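The final picture shows the pole lying in both forks as it did at the start (left panel against middle panel), the shutter down over the bins, and the bystanders unmoved.

```bash
python3 -c "
from h import *
bot.hand_in(); st('done')"
```

```text
the job is handed in; nothing more can be done
the job is handed in; nothing more can be done
```

The shutter is closed and latched, the pole is back in both forks of its rack, and the job is handed in at about 39 s of the 72 s allowed.

- **Shutter:** I pulled it down the slope in small steps. The level pull climbed from about 5 N to 12.4 N, well under the 22 N limit, then dropped suddenly at about 0.103 m of travel, and I stopped there. Easing the hook back, the force fell to zero and the shutter stayed down. It was still down in the last pictures, about 16 s later.
- **Residual force:** Right after the snap the hook still pulled with about 6 N, because the arm was still pulling slightly. This was gone after a few millimetres of easing back.
- **Pole:** It came out of the ring without catching. In the last picture it lies in both forks and matches the start picture to within 0.06 pixel.
- **Bystanders:** The parts box, tape and flange shifted by no more than 0.05 pixel in the top view.
- **Limits:** No check failed. The readings I took stayed far below the arm and wrist force limits, and the gripper was clear of everything at hand-in.

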